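# Check the warming plate with the contact thermometer

## Task

Check the surface of the warming plate with the contact thermometer: first move the cup off the plate and stand it on its saucer, then draw the thermometer out of its leaning holder and set its sprung tip gently inside the small white ring in the middle of the black glass. Keep the thermometer upright on the spot, with light pressure so that the tip is pushed in about halfway and never hard against its stop, for three seconds while the reading settles; finish still holding it there, and leave the other things on the counter alone.

Things in the scene. Friction and masses are not known exactly. Their poses are not given: they have to be found in the camera images.
- warming_plate: round electric warming plate, fixed: steel housing 170 mm across, flat black glass top 159 mm across at 34 mm above the counter, black pod with a knob standing out 32 mm in front. Origin: centre of its underside; z up, -x towards the knob. A thin printed circle 114 mm across shows the heating zone, with the small white ring in its middle; both lie flat in the glass.
- plate_ring (a point): centre of the small white ring (26 mm inside, 30 mm outside) in the middle of the black glass, on the glass surface, 34 mm above the counter. At the start the cup stands over it.
- coffee_cup: white coffee cup, 51 mm tall, mouth 100 mm across, foot 70 mm across, 0.2 kg, standing on the warming plate. Origin on its underside, z up; the cup's round body is centred 14.5 mm from the origin along +y (point cup_foot) and its one handle points along -y.
- cup_foot (a point): centre of the underside of the cup's foot, on the axis of its round body.
- cup_handle (a point): middle of the upper half of the cup's handle, 36 mm above the cup's underside and 66 mm from the cup's axis: the place to pinch it from above, with the fingers closing along the cup's x. The handle is 12 mm thick along x, reaches from 46 to 80 mm from the axis along the cup's -y, and from 12 to 48 mm above the underside.
- saucer: loose white saucer, 155 mm across, rim 19 mm above the counter, 0.22 kg. Origin: centre of its underside, z up. A cup stood in its middle has its underside 10 mm above the counter.
- probe_holder: weighted holder, fixed: round dark base 92 mm across, 13 mm high, with a black square tube (35 x 31 mm outside) that leans 0.35 rad from vertical towards the holder's -x. Origin: centre of its underside, z up. The tube's mouth is about 102 mm above the counter, 5 mm from the origin towards -x. The thermometer sits 90 mm deep in the tube and draws out along its own length (the tube's axis).
- probe: contact thermometer, 0.12 kg: white handle with blue end, 24 mm wide (y), 20 mm deep (x), grey display on its -x face; below it a thin steel stem and a copper tip disc. Origin: centre of the disc's face while the tip is out; z from the tip up the handle. Handle from z = 60 to 150 mm; above z = 91 mm it stands out of the holder. At the start z leans 0.35 rad with the tube; its yaw is the holder's.
- probe_grip (a point): point on the axis of the thermometer's handle, 125 mm from the tip face and 25 mm below the handle's top end: the place to grip it, across its 24 mm width (along its y).
- tip_face (a point): centre of the outer face of the copper tip disc (12 mm across); it moves with the tip.
- probe_tip (a joint): how far the sprung tip is pushed into the thermometer, m: 0 = fully out, 0.008 = hard against its stop, grows as it is pressed. The spring takes 1 N to start and 0.5 N more for each mm (3 N at 0.004).
- cup_a: large white coffee cup, 106 mm across, 136 mm with its handle, 63 mm tall. Bystander, to be left alone; origin: centre of its underside.
- sugar_dish: little glass dish of sugar lumps, 74 mm across, 30 mm tall. Bystander, to be left alone; origin: centre of its underside.
- tasting_spoon0: white porcelain tasting spoon, 79 mm long, 14 mm high. Bystander, to be left alone; origin: centre of its underside.
- toothpicks: little glass of toothpicks, 42 mm across, 66 mm tall. Bystander, to be left alone; origin: centre of its underside.

How it is judged:
On the way, in this order (a step that is already met when the one before it is completed fails the run):
1. the cup stands upright on its saucer, in the middle, and is let go (horizontal distance between cup_foot and saucer below 0.02 m and angle between coffee_cup's own z axis and vertical below 0.12 rad and contact force between coffee_cup and saucer above 0.8 N and contact force between the arm and coffee_cup below 0.1 N), for 0.3 s.
2. the thermometer is drawn out of its holder, held by the fingers (height (world z) of tip_face above 0.098 m and contact force between the fingers and probe above 2 N and contact force between probe and probe_holder below 0.1 N), for 0.1 s.
3. its tip rests inside the white ring, pushed in part of the way, thermometer upright, for 2 s (horizontal distance between tip_face and plate_ring below 0.008 m and angle between probe's own z axis and vertical below 0.14 rad and value of joint probe_tip between 0.0015 and 0.0068 m and contact force between probe and warming_plate between 0.6 and 8 N and contact force between the fingers and probe above 2 N), for 2 s.
At the end, for the whole second after the job is handed in: The fingers hold the thermometer still, within 8 degrees of upright, its tip disc's centre within 8 mm of the ring's, pushed in 1.5 to 6.8 mm (of 8), 0.6 to 8 N on the plate, for over 2 s. The cup stands upright on the saucer, foot within 20 mm of its middle, not touched by the robot (all of step 1 and all of step 3 and linear speed of probe below 0.02 m/s); the arm keeps its last pose, push and grip.
It fails at once if the tip is driven hard against its stop on the plate (over 10 N) (value of joint probe_tip above 0.0077 m and contact force between probe and warming_plate above 10 N).
It fails at once if the cup is tipped over by more than 35 degrees (angle between coffee_cup's own z axis and vertical above 0.61 rad).
It fails at once if another thing on the counter is moved by more than 30 mm (distance of any of cup_a, sugar_dish, tasting_spoon0, toothpicks from where it was at the start of the episode above 0.03 m).
It also fails if it takes over 64 s, if anything falls off the work surface, if the arm or the gripper's body presses on something with over 40 N, if the wrist force passes 120 N, or if a joint passes its speed limit or range.

## Robot

A 6-joint arm with a two-finger parallel gripper is mounted at the origin on a cart in front of the work surface, level with it; the furniture and walls round the work are solid. World frame = base frame: x ahead of the robot, y to its left, z up, the work surface at z = 0. Lengths are in m, angles in rad, forces in N, time in s.
With the tool pointing down it reaches from about 0.275 to 0.825 m from the base axis. Payload 4.9 kg.
Tool frame: the origin (TCP) lies at the very end of the fingers, on their centre line; the grasp point (between the pads) lies 19 mm behind it; z points along the fingers, y is the line along which they close (so a half turn about z gives the same grasp; the last joint's range is limited). The gripper opens to 85 mm and grips with 20 to 120 N. Pads are 22 mm wide; open, the fingers measure 114 mm over their backs; the gripper's body (76 mm by 85 mm) begins 54 mm behind the grasp point. The pads swing forward as they close: fully open they stand 13 mm farther back than shut.
Start: joints at [-0.134, 0.326, -0.193, 1.052, 0, 1.437], TCP at [0.55, 0, 0.231] pointing down, gripper open.
Joint ranges: [-2.65, 2.65], [-0.97, 1.79], [-1.3, 1.35], [-1.93, 2.1], [-1.47, 1.37], [-3.14, 3.14]. Speed limits (rad/s): [2.57, 2.57, 3.14, 3.14, 3.14, 3.14].

## Interface

Orientations are given as a rotation vector (axis times angle).
In Python, from station import bot gives the robot as it stands. The module is installed in compiled form; this text tells all that it offers.
- The arm moves only by the tool move_arm, never from a script. Its arguments are lists of equal length, an entry for each row: "fingers": the finger opening in mm, from 0 to 85.4; "delta_pos": the shift along the tool's x, y, z in units of 40 mm (1.0 is 40 mm), a list of three; "twist": the turn about the tool's z in units of 5 degrees (1.0 is 5 degrees). In form: {"fingers": [fingers, ...], "delta_pos": [[dx, dy, dz], ...], "twist": [twist, ...]}. A call has 1 to 10 rows; each row shifts and turns the commanded pose from where the row before left it, along the tool's axes as they then stand; what a row does not reach is not made up. A row lasts 1/12 s, in which the tool goes at most 41.7 mm and 7.16 degrees, less where a joint would pass 70% of its speed; a pose out of reach is approached as far as the arm can. A call is refused whole if a number of a shift passes 1 or a number of a turn 1, either way. A call with a gripper value outside its range is refused whole. The fingers move at their own pace and stop on an object; "squeeze" is the grip in N (left out, the last holds). Time passes only in rows, so rows that do not move let the fingers close. It gives the time, the measured TCP pose, the force, the opening and the grip force at its end, in the units of the state.
- bot.get_state(): the state, without advancing time (a new reading comes with each control period).
- bot.snapshot(name): name is "scene" or "side" or "wrist"; returns the picture (480x640x3 uint8, red, green, blue); there is no depth.
- bot.calibration(name): a dict with "fx", "fy", "cx", "cy" (pixels), "pose" (4x4, takes a point from camera to world coordinates); the wrist camera has in their place "tool_from_camera" (4x4, takes a point from camera to tool coordinates, whose origin is the TCP and whose axes are the flange's). Camera axes: x right, y down, z forward; pixel columns grow to the right and rows downward; lengths in m; the calibration is good to about 2 mm. A picture is of the moment at which its call begins: read the wrist's pose just before it. calibration takes no time and is no camera call.
- bot.close_job(): hands the job in; it is judged then, once.
Trained networks look in the newest picture that a camera, given by its name, has taken for a name from the list of things; names that differ only in an ending like _2 or _b are one class to them, and where a whole thing is asked for, a point or a joint stands for the part that bears it (a point fixed in the world has none). Each returns a list of dicts, best first, with "p" (0 to 1); they miss things now and then, are a little off and sometimes report something else, mostly with a low value. They report only what shows in the picture. A call takes as long as a camera call.
- bot.search_frame(camera, name): "point" ([x, y, z] in m, in the coordinates of the camera as it stood for that picture, good to about 4 mm: the middle of the surface that is visible of it).
- bot.regions_of(camera, name): "pixels" (480x640 bool, what is visible of it).
The state is a dict: "time": time; "joint_pos": joint angles; "qvel": joint speeds; "joint_torque": joint torques, N m; "tcp_pos": TCP position; "tcp_rot": TCP orientation; "wrist_force": force on the tool from outside, world axes, zero at the start; "wrist_torque": the same for the moment, N m; "finger_gap": finger opening in m; "finger_force": force on a finger pad.
Only numpy, scipy, OpenCV 4.12 (cv2) and the standard library are available. Lean on these libraries where they do the work, as an engineer would, in place of code of your own. Each camera call takes 0.05 s, during which the arm holds its last target. There are 200 camera calls.

## Working session

There is one attempt and no reset: what is moved stays moved. The work goes in short steps, Python scripts to look and compute and a tool call to move; the robot and the scene stay as the last step left them, time stands still between calls to the robot, and variables do not carry over. Pictures are saved under pics/ and viewed, at most 10 in all, crops included, and the job is handed in when it is done.

Besides the shell and the picture viewer there is one more tool, called after "Request:" as a command line: name --pt "numbers of a row" for each row, then --argument value for the rest. move_arm: Moves the arm, as the interface text tells. Its arguments: {"type":"object","properties":{"fingers":{"type":"array","items":{"type":"number"}},"delta_pos":{"type":"array","items":{"type":"array","items":{"type":"number"}}},"twist":{"type":"array","items":{"type":"number"}},"squeeze":{"type":"number"}},"required":["fingers","delta_pos","twist"]}

```bash
mkdir -p pics
cat > h.py <<'E'
import numpy as np, cv2
from station import bot
from scipy.spatial.transform import Rotation as R
def campose(c,st=None):
    k=bot.calibration(c)
    if c!='wrist': return k,np.array(k['pose'])
    st=st or bot.get_state(); T=np.eye(4); T[:3,:3]=R.from_rotvec(st['tcp_rot']).as_matrix(); T[:3,3]=st['tcp_pos']
    return k,T@np.array(k['tool_from_camera'])
def snap(c,f=None):
    st=bot.get_state(); im=bot.snapshot(c)
    if f: cv2.imwrite('pics/'+f,im[:,:,::-1])
    return im,st
def find(c,n,st=None,k=2):
    K,T=campose(c,st)
    return [(round(d['p'],2),(T[:3,:3]@np.array(d['point'])+T[:3,3]).round(4).tolist()) for d in bot.search_frame(c,n)[:k]]
def ray(c,uv,z,st=None):
    K,T=campose(c,st); d=T[:3,:3]@np.array([(uv[0]-K['cx'])/K['fx'],(uv[1]-K['cy'])/K['fy'],1]); o=T[:3,3]
    return o+d*(z-o[2])/d[2]
def proj(c,p,st=None):
    K,T=campose(c,st); q=np.linalg.inv(T)@np.append(p,1); return (K['fx']*q[0]/q[2]+K['cx'],K['fy']*q[1]/q[2]+K['cy'])
E
python3 - <<'E'
from h import *
st=bot.get_state();print({k:np.round(v,3).tolist() for k,v in st.items()})
print(R.from_rotvec(st['tcp_rot']).as_matrix().round(3))
ims=[]
for c in ['scene','side','wrist']:
    im,s=snap(c,c+'0.png');ims.append(im)
    k,T=campose(c); print(c,k['fx'],T.round(3).tolist())
    for n in ['warming_plate','coffee_cup','cup_handle','saucer','probe_holder','probe','cup_a','sugar_dish','tasting_spoon0','toothpicks']:
        print(n,find(c,n,s))
E
```

```text
{'time': 0.0, 'joint_pos': [-0.134, 0.327, -0.194, 1.052, -0.0, 1.437], 'qvel': [-0.001, -0.001, -0.001, 0.0, -0.0, -0.002], 'joint_torque': [-0.001, -44.34, 26.244, 0.016, -0.0, -0.0], 'tcp_pos': [0.549, 0.0, 0.23], 'tcp_rot': [-2.22, -2.22, 0.002], 'wrist_force': [-0.668, 0.196, 0.131], 'wrist_torque': [-0.088, 0.08, 0.023], 'finger_force': 0.0, 'finger_gap': 0.085}
[[ 0.     1.    -0.002]
 [ 1.    -0.     0.   ]
 [ 0.    -0.002 -1.   ]]
scene 571.2786074339629 [[0.536, -0.351, 0.768, -0.259], [-0.844, -0.25, 0.475, -0.586], [0.025, -0.902, -0.43, 0.589], [0.0, 0.0, 0.0, 1.0]]
warming_plate [(0.62, [0.4692, -0.2812, 0.0296]), (0.58, [0.4792, 0.171, 0.1348])]
coffee_cup [(0.95, [0.5397, -0.2482, 0.0685]), (0.62, [0.4672, -0.2788, 0.0302])]
cup_handle [(0.91, [0.5368, -0.2484, 0.0711])]
saucer [(0.81, [0.6311, -0.0298, 0.0132])]
probe_holder [(0.92, [0.502, 0.1569, 0.0159]), (0.73, [0.4679, -0.2799, 0.0314])]
probe [(0.78, [0.4801, 0.1705, 0.1327])]
cup_a [(0.69, [0.7437, 0.0554, 0.0429])]
sugar_dish [(0.67, [0.6868, -0.2769, 0.0119])]
tasting_spoon0 [(0.69, [0.7122, -0.1674, 0.0035]
[... 513 characters left out ...]
13, 0.1888, 0.1514])]
cup_a [(0.84, [0.7666, 0.0475, 0.0378]), (0.7, [0.4809, 0.19, 0.1546])]
sugar_dish [(0.85, [0.689, -0.2674, 0.0158])]
tasting_spoon0 []
toothpicks [(0.36, [0.4818, -0.2183, 0.0363])]
wrist 403.5909843704479 [[1.0, -0.0, 0.001, 0.55], [-0.0, -0.954, -0.301, 0.076], [0.001, 0.301, -0.954, 0.374], [0.0, 0.0, 0.0, 1.0]]
warming_plate [(0.72, [0.5101, -0.2093, 0.0346])]
coffee_cup [(0.67, [0.5328, -0.2055, 0.0729])]
cup_handle []
saucer [(0.66, [0.6248, -0.032, 0.0153])]
probe_holder [(0.57, [0.5026, 0.1514, 0.0145])]
probe []
cup_a [(0.84, [0.7681, 0.058, 0.0291]), (0.3, [0.5353, -0.2053, 0.071])]
sugar_dish [(0.83, [0.677, -0.2602, 0.0121])]
tasting_spoon0 []
toothpicks []
```

View pics/scene0.png

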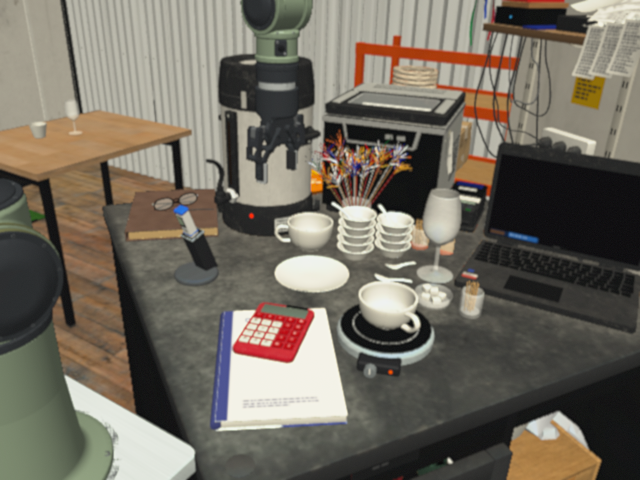

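View pics/side0.png

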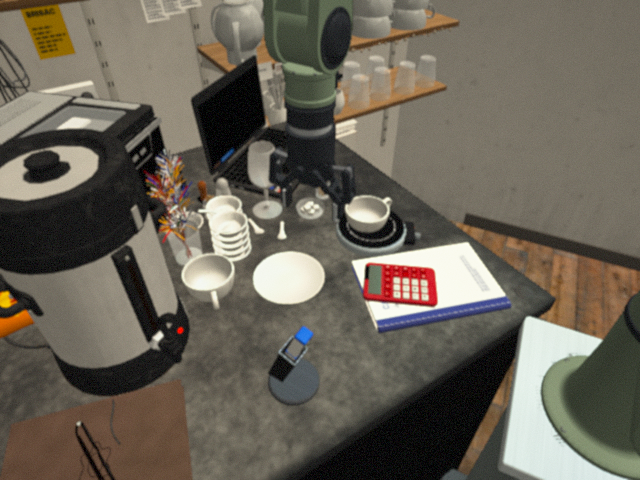

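The scene picture shows the cup on the plate at about (388,310) with its handle at (408,325), towards the robot's right. The saucer is at (312,272), the leaning probe at (190,235), and the wine glass, sugar dish and toothpicks lie beyond the plate. The side picture agrees: cup (368,212), probe (293,350). Next I move the wrist camera over the cup.

Request:
move_arm --fingers '[85, 85, 85, 85, 85, 85, 85, 85]' --pt "-0.8 -0.1 0" --pt "-0.9 -0.1 0" --pt "-0.9 -0.1 0" --pt "-0.9 -0.1 0" --pt "-0.9 -0.1 0" --pt "-0.8 0 0" --pt "-0.3 0 0" --pt "0 0 0" --twist '[0, 0, 0, 0, 0, 0, 0, 0]'

```text
time: 2.32
tcp_pos: [0.5299, -0.2229, 0.2311]
tcp_rot: [2.226, 2.216, -0.0]
wrist_force: [0.3, 0.3, -0.5]
finger_gap: 0.0849
finger_force: 0.0
```

Run:
```python
from h import *
im,s=snap('wrist','w1.png'); print(s['tcp_pos'])
for n in ['warming_plate','coffee_cup','cup_handle','saucer','sugar_dish','toothpicks']: print(n,find('wrist',n,s))
def fit(c,n,z,s):
    for d in bot.regions_of(c,n)[:1]:
        m=d['pixels'].astype(np.uint8); cs=max(cv2.findContours(m,0,1)[0],key=cv2.contourArea)
        P=np.array([ray(c,p[0],z,s)[:2] for p in cs]); (x,y),r=cv2.minEnclosingCircle((P*1000).astype(np.float32))
        e=cv2.fitEllipse((P*1000).astype(np.float32)); print(n,d['p'],x,y,r,'ell',e, 'border',cv2.boundingRect(cs))
fit('wrist','warming_plate',.034,s); fit('wrist','coffee_cup',.085,s); fit('wrist','saucer',.019,s)
for c in ['scene','side']:
    im,s=snap(c)
    fit(c,'saucer',.019,s);fit(c,'coffee_cup',.085,s)
```

```text
[ 0.52990903 -0.22293303  0.23108429]
warming_plate [(0.81, [0.4805, -0.2267, 0.0351])]
coffee_cup [(0.66, [0.5257, -0.2599, 0.0547])]
cup_handle [(0.92, [0.5271, -0.2608, 0.0504])]
saucer [(0.91, [0.627, -0.0767, 0.014])]
sugar_dish [(0.92, [0.6928, -0.2779, 0.0132])]
toothpicks [(0.59, [0.6943, -0.3348, 0.0356])]
warming_plate 0.81 500.8395080566406 -256.08892822265625 98.94185638427734 ell ((510.87420654296875, -256.6702880859375), (153.3345184326172, 177.16250610351562), 101.73314666748047) border (183, 147, 218, 179)
coffee_cup 0.82 523.4337158203125 -258.6499328613281 62.464168548583984 ell ((527.2269897460938, -252.00253295898438), (98.65096282958984, 113.33228302001953), 154.8738250732422) border (253, 190, 134, 146)
saucer 0.72 623.5264892578125 -61.14202880859375 72.09828186035156 ell ((623.1043090820312, -82.46392059326172), (53.2169075012207, 152.87440490722656), 89.90223693847656) border (348, 0, 187, 72)
saucer 0.67 620.1353149414062 -38.29651641845703 77.37242126464844 ell ((618.8911743164062, -38.09458541870117), (148.10057067871094, 151.73876953125), 24.93695640563965) border (275, 256, 74, 36)
coffee_cup 0.55 505.3058166503906 -274.85589599609375 80.03935241699219 ell ((502.0173034667969, -264.9567565917969), (103.6583480834961, 157.18087768554688), 124.22360229492188) border (358, 281, 62, 52)
saucer 0.9 624.0472412109375 -34.43316650390625 78.32542419433594 ell ((624.4109497070312, -34.578948974609375), (151.93231201171875, 153.79592895507812), 73.72686004638672) border (253, 252, 72, 52)
coffee_cup 0.74 512.0734252929688 -236.23178100585938 71.3675537109375 ell ((523.5878295898438, -235.8994140625), (100.21741485595703, 137.77809143066406), 5.7156782150268555) border (346, 196, 45, 38)
```

View pics/w1.png

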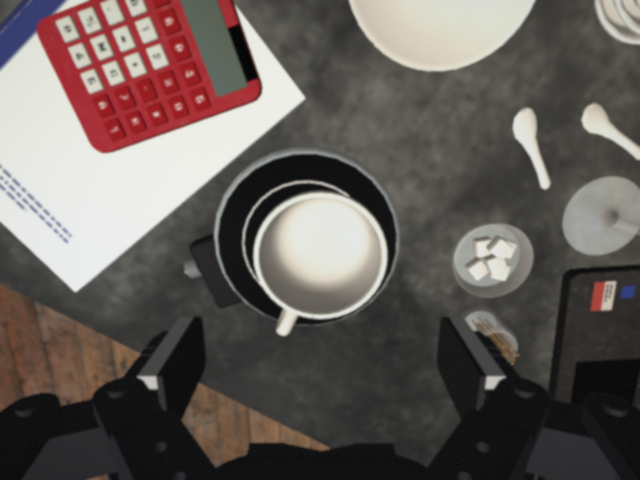

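The wrist picture shows the cup mouth centred near (320,254) with its handle at (287,321), lower left. The plate's outer circle is centred near (307,237), and the sugar dish and toothpicks are to the right at (493,258) and (493,335).

Run:
```python
from h import *
im,s=snap('wrist'); 
for n,uv,z in [('rim',(320,254),.085),('h_in',(292,311),.082),('h_out',(283,333),.075),('plateL',(215,237),.034),('plateR',(399,237),.034),('pT',(307,150),.034)]: print(n,ray('wrist',uv,z,s).round(4))
# refine rim: white threshold
g=cv2.cvtColor(im,cv2.COLOR_RGB2GRAY)
m=np.zeros_like(g); cv2.circle(m,(320,254),90,255,-1); b=((g>110)&(m>0)).astype(np.uint8)
b=cv2.morphologyEx(b,cv2.MORPH_OPEN,np.ones((3,3)))
c=max(cv2.findContours(b,0,1)[0],key=cv2.contourArea)[:,0]
P=np.array([ray('wrist',p,.085,s)[:2] for p in c])
from scipy.optimize import least_squares
f=least_squares(lambda q:np.hypot(*(P-q[:2]).T)-q[2],[.527,-.25,.05],loss='soft_l1',f_scale=.001); print('rim',f.x)
d=np.hypot(*(P-f.x[:2]).T); i=d>f.x[2]+.012; v=P[i]-f.x[:2]; print(i.sum(),P[i].mean(0)); a=np.arctan2(*v.mean(0)[::-1]); print('handle dir deg',np.degrees(a),'pinch',f.x[:2]+.066*np.array([np.cos(a),np.sin(a)]), d.max())
# plate outer steel circle z~.034
bl=((g<60)).astype(np.uint8)
e=cv2.Canny(g,30,80); ys,xs=np.nonzero(e); Q=np.array([ray('wrist',(x,y),.034,s)[:2] for x,y in zip(xs,ys)])
best=max(((np.exp(-((np.hypot(*(Q-[x,y]).T)-r)/.001)**2).sum(),x,y,r) for x in np.arange(.495,.535,.001) for y in np.arange(-.265,-.225,.001) for r in (.057,.0795)),key=lambda t:t[0]); print(best)
print([max(((np.exp(-((np.hypot(*(Q-[x,y]).T)-r)/.001)**2).sum(),x,y,r) for x in np.arange(.495,.535,.001) for y in np.arange(-.265,-.225,.001)),key=lambda t:t[0]) for r in (.057,.0795,.085)])
```

```text
rim [ 0.5291 -0.2431  0.085 ]
h_in [ 0.5066 -0.2924  0.082 ]
h_out [ 0.4981 -0.3163  0.075 ]
plateL [ 0.4366 -0.2448  0.034 ]
plateR [ 0.5985 -0.2448  0.034 ]
pT [ 0.5183 -0.17    0.034 ]
rim [ 0.52858796 -0.2497804   0.05119434]
24 [ 0.49862162 -0.31043456]
handle dir deg -116.2917920471201 pinch [ 0.49935373 -0.3089527 ] 0.07007211010047758Traceback (most recent call last):
  File "<stdin>", line 15, in <module>
  File "h.py", line 17, in ray
    K,T=campose(c,st); d=T[:3,:3]@np.array([(uv[0]-K['cx'])/K['fx'],(uv[1]-K['cy'])/K['fy'],1]); o=T[:3,3]
        ~~~~~~~^^^^^^
  File "h.py", line 5, in campose
    k=bot.calibration(c)
ValueError: time passes only in moves, steps and waits
```

```bash
cat >> h.py <<'E'
def rays(c,uv,z,st=None):
    K,T=campose(c,st); uv=np.asarray(uv,float); d=np.c_[(uv[:,0]-K['cx'])/K['fx'],(uv[:,1]-K['cy'])/K['fy'],np.ones(len(uv))]@T[:3,:3].T; o=T[:3,3]
    return (o+d*((z-o[2])/d[:,2])[:,None])[:,:2]
def hough(c,im,st,z,r,x0,y0,w=.03,off=0,step=.001):
    e=cv2.Canny(im,30,80); ys,xs=np.nonzero(e); Q=rays(c,np.c_[xs,ys],z,st); Q=Q[np.hypot(*(Q-[x0,y0]).T)<r+w*1.5]
    return max((((np.exp(-((np.hypot(*(Q-[x,y]).T)-r)/.0012)**2)).sum().round(1),round(x,4),round(y,4)) for x in np.arange(x0-w,x0+w,step) for y in np.arange(y0-w,y0+w,step)))
E
python3 - <<'E'
from h import *
im,s=snap('wrist')
for r in (.049,.050,.051): print('rim',r,hough('wrist',im,s,.085,r,.528,-.247))
for r in (.056,.057,.058): print('zone',r,hough('wrist',im,s,.034,r,.515,-.247))
for r in (.0795,.082,.085): print('glass',r,hough('wrist',im,s,.034,r,.515,-.247))
print(rays('wrist',[(320,190),(320,319),(254,254),(387,254),(292,311),(287,321)],.083,s).round(4))
v=cv2.resize(im[140:350,200:410],(600,600),interpolation=cv2.INTER_CUBIC); cv2.imwrite('pics/c1.png',v[:,:,::-1])
E
```

```text
rim 0.049 (np.float64(323.9), np.float64(0.531), np.float64(-0.249))
rim 0.05 (np.float64(301.9), np.float64(0.53), np.float64(-0.254))
rim 0.051 (np.float64(402.6), np.float64(0.529), np.float64(-0.25))
zone 0.056 (np.float64(255.3), np.float64(0.528), np.float64(-0.268))
zone 0.057 (np.float64(291.9), np.float64(0.532), np.float64(-0.268))
zone 0.058 (np.float64(278.0), np.float64(0.532), np.float64(-0.268))
glass 0.0795 (np.float64(465.2), np.float64(0.519), np.float64(-0.255))
glass 0.082 (np.float64(434.7), np.float64(0.517), np.float64(-0.254))
glass 0.085 (np.float64(250.2), np.float64(0.511), np.float64(-0.258))
[[ 0.5291 -0.1947]
 [ 0.529  -0.2991]
 [ 0.4787 -0.2438]
 [ 0.5802 -0.2439]
 [ 0.5066 -0.292 ]
 [ 0.5024 -0.3009]]
```

View pics/c1.png

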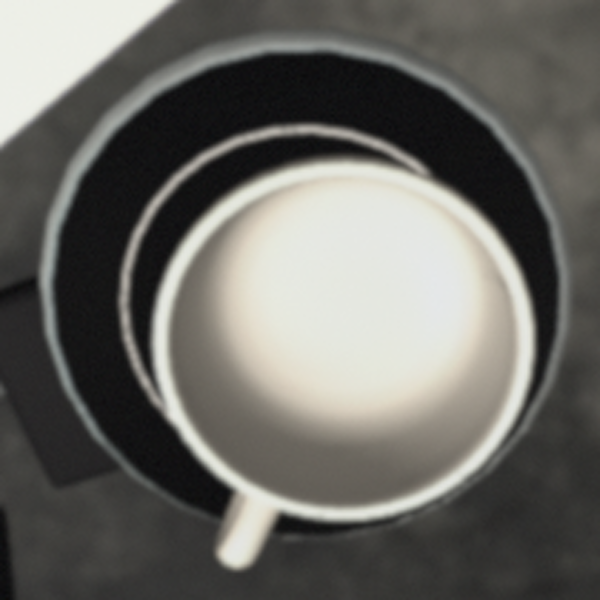

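Request:
move_arm --fingers '[60, 60, 60, 60, 60, 60, 60, 60, 60, 60]' --pt "-0.7 -0.27 0" --pt "-0.8 -0.3 0" --pt "-0.68 -0.2 0" --pt "0 0 0.5" --pt "0 0 0.5" --pt "0 0 0.5" --pt "0 0 0.5" --pt "0 0 0.5" --pt "0 0 0.4" --pt "0 0 0" --twist '[0, 0, 0, 1, 1, 1, 1, 1, 0.2, 0]'

```text
time: 4.05
tcp_pos: [0.4971, -0.3057, 0.1119]
tcp_rot: [-2.66, -1.661, 0.003]
wrist_force: [-0.7, 0.5, 0.2]
finger_gap: 0.0601
finger_force: 0.0
```

Run:
```python
from h import *
im,s=snap('wrist','w2.png'); print(s['tcp_pos'],s['tcp_rot'],s['joint_pos'][5])
print(find('wrist','cup_handle',s), find('wrist','coffee_cup',s))
M=R.from_rotvec(s['tcp_rot']).as_matrix();print(M.round(3).tolist())
print(proj('wrist',np.array(s['tcp_pos']),s), proj('wrist',[.4992,-.3101,.082],s))
```

```text
[ 0.49711288 -0.30571403  0.11185428] [-2.65977271 -1.66109599  0.00314532] 1.3472706409505044
[(0.62, [0.53, -0.2467, 0.0543])] [(0.96, [0.5272, -0.2489, 0.0565]), (0.57, [0.4744, -0.2584, 0.0379])]
[[0.439, 0.899, -0.005], [0.899, -0.439, 0.004], [0.001, -0.006, -1.0]]
(np.float64(320.63017902160857), np.float64(318.36965172260034)) (np.float64(329.1418226113597), np.float64(293.90639558917786))
```

View pics/w2.png

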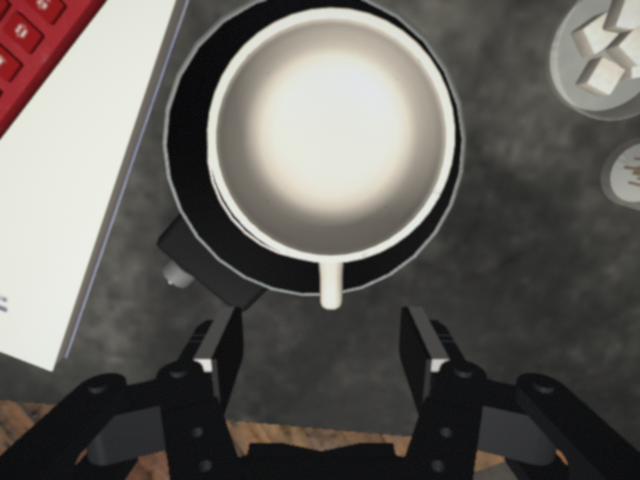

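Looking down from above the grasp, the handle points straight at the gripper at (331,262–308) between the fingers, and the cup mouth is centred at (331,133). Now I descend and pinch it.

Request:
move_arm --fingers '[60, 60, 60, 60, 60, 12, 0, 0, 0, 0]' --pt "-0.08 0.1 0" --pt "0 0 0.4" --pt "0 0 0.6" --pt "0 0 0.52" --pt "0 0 0" --pt "0 0 0" --pt "0 0 0" --pt "0 0 0" --pt "0 0 0" --pt "0 0 0" --twist '[0, 0, 0, 0, 0, 0, 0, 0, 0, 0]' --squeeze 80

```text
time: 5.03
tcp_pos: [0.5021, -0.3125, 0.056]
tcp_rot: [2.662, 1.664, 0.001]
wrist_force: [-1.3, -0.2, 5.6]
finger_gap: 0.0093
finger_force: 77.9
```

Request:
move_arm --fingers '[0, 0, 0, 0, 0]' --pt "0 0 -0.2" --pt "0 0 -0.4" --pt "0 0 -0.4" --pt "0 0 -0.3" --pt "0 0 0" --twist '[0, 0, 0, 0, 0]'

```text
time: 5.45
tcp_pos: [0.5028, -0.3129, 0.1094]
tcp_rot: [2.661, 1.663, 0.002]
wrist_force: [-0.2, -0.7, -2.2]
finger_gap: 0.0093
finger_force: 77.7
```

Run:
```python
from h import *
s=bot.get_state();print(s['tcp_pos'],s['wrist_force'],s['finger_gap'])
im1,_=snap('side');im2,_=snap('wrist');im3,_=snap('scene')
cv2.imwrite('pics/l.png',np.hstack([im1[130:330,260:480],cv2.resize(im2,(266,200)),im3[220:420,270:490]])[:,:,::-1])
```

```text
[ 0.50278951 -0.31290964  0.10942033] [-0.16629046 -0.72080649 -2.18403238] 0.009300320142935858
```

View pics/l.png

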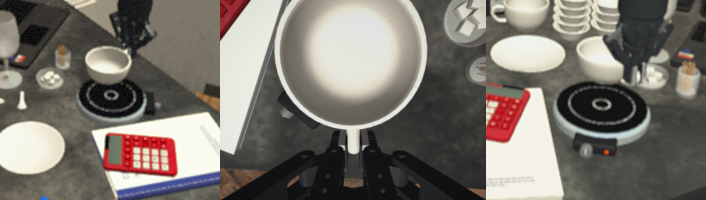

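The composite shows the cup held level by its handle above the plate, and the white ring is now uncovered. I measure the ring, the saucer and the held cup.

Run:
```python
from h import *
im,s=snap('wrist')
zr=.109-.056+.085+.0
for r in (.049,.05,.051): print('rim',hough('wrist',im,s,zr,r,.53,-.252,.015))
print('tcp',s['tcp_pos'])
for c in ('side','scene'):
    im,s=snap(c)
    for n,z,r,x,y in [('ring in',.034,.013,.517,-.253),('ring out',.034,.015,.517,-.253),('zone',.034,.057,.517,-.253),('glass',.034,.0795,.517,-.253),('saucer',.019,.0775,.622,-.036)]:
        print(c,n,hough(c,im,s,z,r,x,y,.012))
```

```text
rim (np.float64(910.8), np.float64(0.53), np.float64(-0.249))
rim (np.float64(725.2), np.float64(0.53), np.float64(-0.248))
rim (np.float64(572.7), np.float64(0.524), np.float64(-0.247))
tcp [ 0.50104129 -0.311557    0.10604283]
side ring in (np.float64(15.6), np.float64(0.521), np.float64(-0.252))
side ring out (np.float64(14.8), np.float64(0.522), np.float64(-0.262))
side zone (np.float64(47.2), np.float64(0.517), np.float64(-0.251))
side glass (np.float64(71.1), np.float64(0.519), np.float64(-0.255))
side saucer (np.float64(126.4), np.float64(0.625), np.float64(-0.035))
scene ring in (np.float64(20.6), np.float64(0.511), np.float64(-0.255))
scene ring out (np.float64(23.1), np.float64(0.52), np.float64(-0.254))
scene zone (np.float64(90.9), np.float64(0.52), np.float64(-0.253))
scene glass (np.float64(120.7), np.float64(0.513), np.float64(-0.258))
scene saucer (np.float64(83.6), np.float64(0.621), np.float64(-0.036))
```

Request:
move_arm --fingers '[0, 0, 0, 0, 0, 0, 0, 0, 0, 0]' --pt "0.3 0 0" --pt "0.6 0 0" --pt "0.8 -0.05 0" --pt "0.9 -0.1 0" --pt "0.9 -0.1 0" --pt "0.9 0 0" --pt "0.7 0 0" --pt "0.5 0 0" --pt "0.2 0 0.3" --pt "0 0 0.3" --twist '[0, 0, 0, 0, 0, 0, 0, 0, 0, 0]'

```text
time: 6.58
tcp_pos: [0.5953, -0.0964, 0.0819]
tcp_rot: [2.661, 1.669, 0.002]
wrist_force: [-0.5, 0.3, -2.3]
finger_gap: 0.0095
finger_force: 77.7
```

Request:
move_arm --fingers '[0, 0, 0]' --pt "0 0 0" --pt "0 0 0" --pt "0 0 0" --twist '[0, 0, 0]'

```text
time: 6.83
tcp_pos: [0.5937, -0.0994, 0.0821]
tcp_rot: [-2.665, -1.663, 0.001]
wrist_force: [-0.1, -0.3, -2.8]
finger_gap: 0.0096
finger_force: 77.9
```

Run:
```python
from h import *
im,s=snap('wrist','w3.png'); print(s['tcp_pos'],s['wrist_force'])
zr=s['tcp_pos'][2]-.056+.085
for r in (.049,.05): print('rim',hough('wrist',im,s,zr,r,.623,-.035,.02))
for r in (.076,.0775): print('saucer',hough('wrist',im,s,.019,r,.623,-.035,.015))
for c in ('side','scene'):
    im,s=snap(c); print(c,find(c,'saucer'),hough(c,im,s,.019,.0775,.623,-.036,.01), hough(c,im,s,zr,.05,.623,-.036,.01))
```

```text
[ 0.59369296 -0.09940365  0.08214578] [-0.11407997 -0.30027173 -2.82635462]
rim (np.float64(691.8), np.float64(0.623), np.float64(-0.035))
rim (np.float64(903.1), np.float64(0.622), np.float64(-0.038))
saucer (np.float64(220.5), np.float64(0.631), np.float64(-0.05))
saucer (np.float64(230.4), np.float64(0.621), np.float64(-0.049))
side [(0.61, [0.6162, -0.0274, 0.0112]), (0.37, [0.5023, -0.2418, 0.0355])] (np.float64(107.4), np.float64(0.625), np.float64(-0.035)) (np.float64(49.8), np.float64(0.621), np.float64(-0.035))
scene [(0.7, [0.6313, -0.0329, 0.0126])] (np.float64(85.2), np.float64(0.619), np.float64(-0.038)) (np.float64(27.5), np.float64(0.613), np.float64(-0.043))
```

View pics/w3.png

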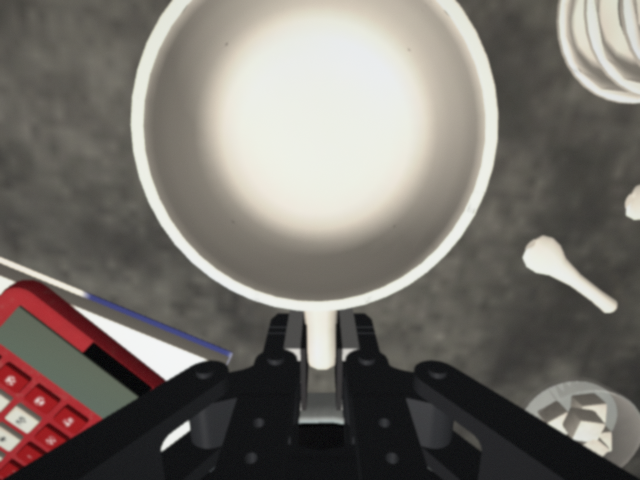

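The held cup hides the saucer in this view. By measurement the cup axis (0.6225, −0.0365) matches the saucer centre, so I lower it.

Request:
move_arm --fingers '[0, 0, 0, 0, 0, 0, 0]' --pt "0 0 0.3" --pt "0 0 0.4" --pt "0 0 0.25" --pt "0 0 0.12" --pt "0 0 0.08" --pt "0 0 0" --pt "0 0 0" --twist '[0, 0, 0, 0, 0, 0, 0]'

```text
time: 7.67
tcp_pos: [0.5944, -0.099, 0.0368]
tcp_rot: [2.664, 1.665, 0.001]
wrist_force: [0.2, 1.0, -1.9]
finger_gap: 0.0097
finger_force: 77.9
```

Request:
move_arm --fingers '[0, 0, 0, 0]' --pt "0 0 0.06" --pt "0 0 0.04" --pt "0 0 0" --pt "0 0 0" --twist '[0, 0, 0, 0]'

```text
time: 8.0
tcp_pos: [0.5942, -0.0989, 0.0326]
tcp_rot: [2.664, 1.665, 0.0]
wrist_force: [0.2, 0.4, -2.2]
finger_gap: 0.0097
finger_force: 77.9
```

Request:
move_arm --fingers '[0, 0, 0, 0]' --pt "0 0 0.05" --pt "0 0 0.04" --pt "0 0 0" --pt "0 0 0" --twist '[0, 0, 0, 0]'

```text
time: 8.33
tcp_pos: [0.5943, -0.0995, 0.0296]
tcp_rot: [2.664, 1.664, 0.0]
wrist_force: [-3.0, -1.6, 4.2]
finger_gap: 0.0095
finger_force: 79.2
```

Request:
move_arm --fingers '[12, 20, 34, 40, 40, 40, 40, 40, 40, 40]' --pt "0 0 0" --pt "0 0 0" --pt "0 0 0" --pt "0 0 0" --pt "0 0 -0.3" --pt "0 0 -0.7" --pt "0 0 -0.9" --pt "-0.3 0 -0.9" --pt "-0.5 0 -0.9" --pt "0 0 0" --twist '[0, 0, 0, 0, 0, 0, 0, 0, 0, 0]'

```text
time: 9.17
tcp_pos: [0.5835, -0.1311, 0.1855]
tcp_rot: [2.657, 1.656, 0.011]
wrist_force: [2.0, -0.8, 0.2]
finger_gap: 0.0396
finger_force: 0.0
```

Run:
```python
from h import *
im,s=snap('wrist'); print(s['tcp_pos'],s['tcp_rot'])
for r in (.049,.05): print('rim',hough('wrist',im,s,.061,r,.623,-.035,.02))
for r in (.077,.078): print('saucer',hough('wrist',im,s,.019,r,.623,-.035,.015))
im1,_=snap('side');im3,_=snap('scene')
print(hough('side',im1,None,.061,.05,.623,-.036,.02),hough('side',im1,None,.019,.0775,.623,-.036,.015))
cv2.imwrite('pics/p.png',np.hstack([cv2.resize(im1[140:400,180:440],(400,400)),cv2.resize(im,(400,400))])[:,:,::-1])
# probe from both cams: region axis
for c in ('side','scene'):
  for d in bot.regions_of(c,'probe')[:1]:
    ys,xs=np.nonzero(d['pixels']); print(c,d['p'],xs.min(),xs.max(),ys.min(),ys.max(),xs.mean(),ys.mean())
  for d in bot.regions_of(c,'probe_holder')[:1]:
    ys,xs=np.nonzero(d['pixels']); print(c,'holder',d['p'],xs.min(),xs.max(),ys.min(),ys.max())
```

```text
[ 0.58345506 -0.1311311   0.18554603] [2.65684398 1.65645697 0.01051649]
rim (np.float64(375.4), np.float64(0.623), np.float64(-0.036))
rim (np.float64(461.9), np.float64(0.622), np.float64(-0.038))
saucer (np.float64(494.1), np.float64(0.624), np.float64(-0.035))
saucer (np.float64(420.1), np.float64(0.624), np.float64(-0.034))
(np.float64(56.6), np.float64(0.619), np.float64(-0.036)) (np.float64(111.0), np.float64(0.625), np.float64(-0.034))
side 0.89 285 312 326 360 298.7991718426501 342.1552795031056
side holder 0.69 268 318 337 405
scene 0.87 175 196 207 236 185.6543909348442 221.08781869688386
scene holder 0.93 174 218 229 285
```

View pics/p.png

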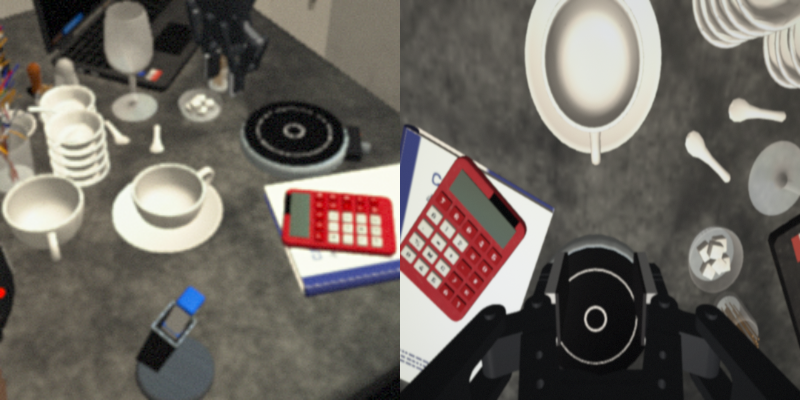

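The cup stands centred on the saucer. The wrist view shows the ring at about (313,382), seen between the fingers. I measure the ring from here, then go to look at the holder.

Run:
```python
from h import *
im,s=snap('wrist'); print(s['tcp_pos'])
for r in (.013,.014,.015): print(hough('wrist',im,s,.034,r,.518,-.253,.012,step=.0005))
g=im.mean(2); ys,xs=np.nonzero((g>110)); P=rays('wrist',np.c_[xs,ys],.034,s); k=np.hypot(*(P-[.518,-.254]).T)<.022; Q=P[k]; print('white',k.sum(),Q.mean(0),Q.min(0),Q.max(0),(Q.min(0)+Q.max(0))/2)
```

```text
[ 0.57920222 -0.12688866  0.1753244 ]
(np.float64(66.2), np.float64(0.517), np.float64(-0.2565))
(np.float64(87.4), np.float64(0.516), np.float64(-0.258))
(np.float64(83.5), np.float64(0.517), np.float64(-0.2555))
white 372 [ 0.5169542 -0.255263 ] [ 0.50113505 -0.27124731] [ 0.53209803 -0.24012156] [ 0.51661654 -0.25568443]
```

Request:
move_arm --fingers '[60, 60, 60, 60, 60, 60, 60, 60, 60, 60]' --pt "0.3 -0.3 -0.4" --pt "0.5 -0.5 -0.4" --pt "0.6 -0.5 -0.4" --pt "0.6 -0.6 -0.4" --pt "0.6 -0.6 -0.3" --pt "0.6 -0.6 -0.2" --pt "0.6 -0.6 0" --pt "0.6 -0.5 0" --pt "0.6 -0.5 0" --pt "0.4 -0.3 0" --twist '[0, 0, 0, 0, 0, 0, 0, 0, 0, 0]'

```text
time: 10.4
tcp_pos: [0.4934, 0.1568, 0.2602]
tcp_rot: [-2.661, -1.667, 0.002]
wrist_force: [-0.2, 0.1, -0.9]
finger_gap: 0.0598
finger_force: 0.0
```

Request:
move_arm --fingers '[60, 60, 60, 60, 60, 60, 60, 60, 60, 60]' --pt "0 0 0" --pt "0 0 0" --pt "0 0 0" --pt "0 0 0" --pt "0 0 0" --pt "0 0 0" --pt "0 0 0" --pt "0 0 0" --pt "0 0 0" --pt "0 0 0" --twist '[-1, -1, -1, -1, -1, -1, -1, -1, -1, -1]'

```text
time: 11.23
tcp_pos: [0.4945, 0.1544, 0.2599]
tcp_rot: [-1.704, -2.638, 0.002]
wrist_force: [1.2, -0.1, -0.3]
finger_gap: 0.0599
finger_force: 0.0
```

Request:
move_arm --fingers '[60, 60, 60, 60, 60, 60]' --pt "0 0 0" --pt "0 0 0" --pt "0 0 0" --pt "0 0 0" --pt "0 0 0" --pt "0 0 0" --twist '[-1, -1, -1, -1, 0, 0]'

```text
time: 11.73
tcp_pos: [0.4947, 0.1543, 0.2602]
tcp_rot: [-1.23, -2.89, 0.001]
wrist_force: [0.1, 0.1, -0.5]
finger_gap: 0.0597
finger_force: 0.0
```

Run:
```python
from h import *
im,s=snap('wrist','w5.png'); print(s['tcp_pos'],s['joint_pos'])
print(R.from_rotvec(s['tcp_rot']).as_matrix().round(3).tolist())
for n in ('probe_holder','probe','probe_grip'): print(n,find('wrist',n,s))
```

```text
[0.49467196 0.15431653 0.26017209] [ 1.59859980e-01  2.50106600e-01 -2.22322559e-01  1.09976641e+00
  2.32575495e-05  9.64513731e-01]
[[-0.693, 0.721, -0.001], [0.721, 0.693, -0.0], [0.001, -0.001, -1.0]]
probe_holder [(0.58, [0.4974, 0.192, 0.0141])]
probe [(0.92, [0.4779, 0.1784, 0.1595])]
probe_grip [(0.77, [0.4766, 0.184, 0.1607])]
```

View pics/w5.png

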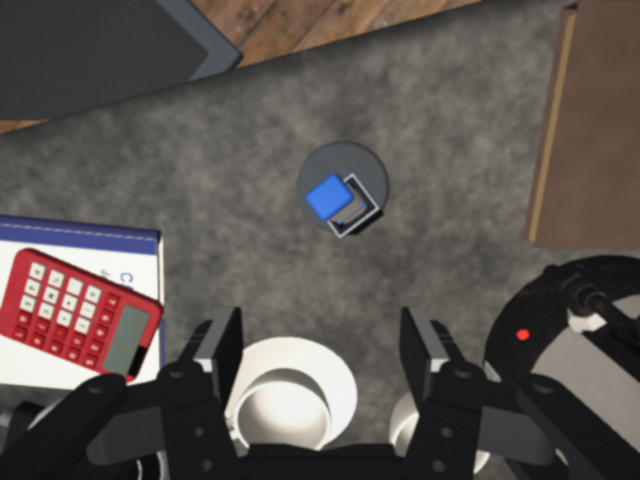

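The holder base is centred at (343,187) in this view, the tube mouth's outline spans about (325–382, 174–237), and the blue handle end is at (330,197).

Run:
```python
from h import *
from scipy.optimize import least_squares
im,s=snap('wrist')
K,T=campose('wrist',s)
hsv=cv2.cvtColor(im,cv2.COLOR_RGB2HSV); b=cv2.inRange(hsv,(105,150,120),(125,255,255)); b[:,:300]=0;b[:,380:]=0;b[260:]=0
ys,xs=np.nonzero(b); print('blue',xs.mean(),ys.mean(),len(xs)); r=cv2.minAreaRect(np.c_[xs,ys].astype(np.float32)); print(r)
c=(xs.mean(),ys.mean())
print('top',rays('wrist',[c],.155,s))
print('base circle',[hough('wrist',im,s,.013,q,.50,.165,.03) for q in (.045,.046)])
for z in (.155,): 
    P=rays('wrist',cv2.boxPoints(r),z,s); print(P.round(4), [np.degrees(np.arctan2(*(P[i+1]-P[i])[::-1])).round(1) for i in range(3)],[np.linalg.norm(P[i+1]-P[i]).round(4) for i in range(3)])
print('mouth',rays('wrist',[(352,174),(381,208),(341,236)],.102,s).round(4))
v=cv2.resize(im[130:260,280:410],(600,600),interpolation=cv2.INTER_CUBIC); cv2.imwrite('pics/c5.png',v[:,:,::-1])
for cam in('side','scene'):
    i2,_=snap(cam); h=cv2.cvtColor(i2,cv2.COLOR_RGB2HSV); b=cv2.inRange(h,(105,150,120),(125,255,255)); q=np.array(proj(cam,[.476,.18,.155])).astype(int); m=np.zeros_like(b); cv2.circle(m,tuple(map(int,q)),25,255,-1); ys,xs=np.nonzero(b&m); print(cam,q,xs.mean(),ys.mean(),len(xs),rays(cam,[(xs.mean(),ys.mean())],.152).round(4), hough(cam,i2,None,.013,.046,.50,.165,.03))
```

```text
blue 328.7657098525989 196.1745539177657 1289
((332.0, 200.5), (43.88482666015625, 39.98048400878906), 51.34019088745117)
top [[0.47747241 0.17802713]]
base circle [(np.float64(235.8), np.float64(0.502), np.float64(0.176)), (np.float64(240.8), np.float64(0.502), np.float64(0.175))]
[[0.4656 0.1669]
 [0.4688 0.1914]
 [0.4961 0.1881]
 [0.4934 0.1629]] [np.float64(82.6), np.float64(-6.8), np.float64(-96.2)] [np.float64(0.0247), np.float64(0.0275), np.float64(0.0254)]
mouth [[0.486  0.1954]
 [0.5202 0.1926]
 [0.5139 0.1557]]
side [304 337] 303.57216494845363 335.08247422680415 194 [[0.4797 0.1749]] (np.float64(103.9), np.float64(0.501), np.float64(0.179))
scene [179 209] 180.60714285714286 209.38095238095238 84 [[0.4833 0.1848]] (np.float64(41.2), np.float64(0.493), np.float64(0.167))
```

View pics/c5.png

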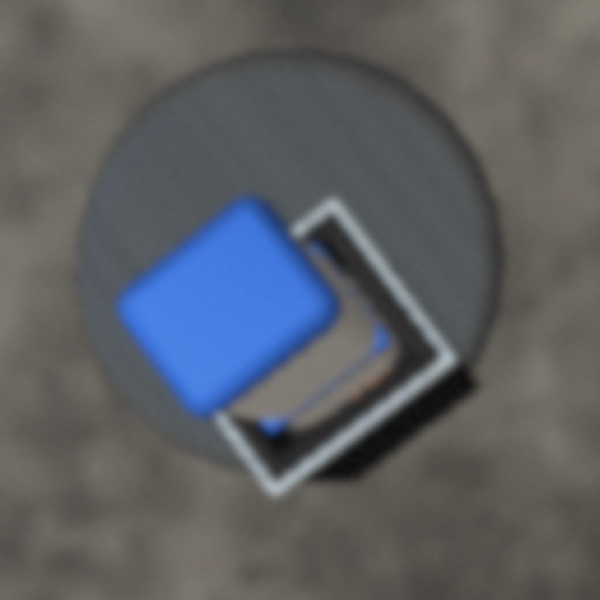

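The crop gives the base centre at (343,187) and the handle end at (329,196), so the lean points towards world −x at about 172°. I align over the handle.

Request:
move_arm --fingers '[60, 60, 60, 60, 60, 60, 60, 60, 60, 60]' --pt "0.3 0.12 0" --pt "0.26 0.12 0" --pt "0 0 0" --pt "0 0 0" --pt "0 0 0.3" --pt "0 0 0.4" --pt "0 0 0.4" --pt "0 0 0.3" --pt "0 0 0" --pt "0 0 0" --twist '[-1, -1, -1, -1, -1, -1, -1, -0.7, 0, 0]'

```text
time: 12.92
tcp_pos: [0.485, 0.1765, 0.2046]
tcp_rot: [-0.208, -3.133, 0.001]
wrist_force: [0.0, -0.0, 0.1]
finger_gap: 0.0603
finger_force: 0.0
```

Run:
```python
from h import *
im,s=snap('wrist'); print(s['tcp_pos'])
M=R.from_rotvec(s['tcp_rot']).as_matrix(); print(M.round(3).tolist())
hsv=cv2.cvtColor(im,cv2.COLOR_RGB2HSV); b=cv2.inRange(hsv,(105,150,120),(125,255,255))
n,l,st,ce=cv2.connectedComponentsWithStats(b); 
for i in np.argsort(-st[1:,4])[:3]+1: print(st[i],ce[i])
i=np.argmax(-np.hypot(*(ce[1:]-[320,300]).T)*(1)+ (st[1:,4]>300)*1000)+1
m=(l==i).astype(np.uint8); c=max(cv2.findContours(m,0,1)[0],key=cv2.contourArea); r=cv2.minAreaRect(c); print(r)
P=rays('wrist',cv2.boxPoints(r),.155,s); print(P.round(4).tolist(),P.mean(0),[np.degrees(np.arctan2(*(P[j+1]-P[j])[::-1])).round(1) for j in range(3)],[np.linalg.norm(P[j+1]-P[j]).round(4) for j in range(3)])
print(np.degrees(np.arctan2(M[1,1],M[0,1])), hough('wrist',im,s,.013,.046,.502,.175,.02))
```

```text
[0.48502328 0.17645405 0.20463913]
[[-0.991, 0.132, -0.001], [0.132, 0.991, -0.0], [0.001, -0.0, -1.0]]
[ 300  242   50   41 1903] [325.09458749 262.38518129]
[307 259   1   1   1] [307. 259.]
((324.5, 262.0), (40.0, 49.0), 90.0)
[[0.4662, 0.1674], [0.4695, 0.1917], [0.491, 0.1893], [0.4876, 0.1642]] [0.47858266 0.17812551] [np.float64(82.4), np.float64(-6.4), np.float64(-97.6)] [np.float64(0.0245), np.float64(0.0216), np.float64(0.0253)]
82.39203063146789 (np.float64(252.1), np.float64(0.502), np.float64(0.175))
```

Request:
move_arm --fingers '[60, 60, 60, 60, 60, 20, 0, 0, 0, 0]' --pt "-0.05 0.01 0.4" --pt "0 0 0.7" --pt "0 0 0.7" --pt "0 0 0.44" --pt "0 0 0" --pt "0 0 0" --pt "0 0 0" --pt "0 0 0" --pt "0 0 0" --pt "0 0 0" --twist '[0, 0, 0, 0, 0, 0, 0, 0, 0, 0]' --squeeze 45

```text
time: 13.8
tcp_pos: [0.4891, 0.177, 0.1173]
tcp_rot: [0.206, 3.131, 0.001]
wrist_force: [-0.9, 0.2, 6.5]
finger_gap: 0.0236
finger_force: 45.5
```

Request:
move_arm --fingers '[0, 0, 0, 0, 0, 0, 0, 0, 0, 0]' --pt "0.05 0 -0.14" --pt "0.1 0 -0.28" --pt "0.1 0 -0.28" --pt "0.1 0 -0.28" --pt "0.1 0 -0.28" --pt "0.12 0 -0.32" --pt "0.12 0 -0.32" --pt "0.12 0 -0.32" --pt "0.12 0 -0.32" --pt "0.1 0 -0.28" --twist '[0, 0, 0, 0, 0, 0, 0, 0, 0, 0]'

```text
time: 14.63
tcp_pos: [0.445, 0.1822, 0.2294]
tcp_rot: [-0.205, -3.134, -0.0]
wrist_force: [0.0, 0.2, -0.6]
finger_gap: 0.0233
finger_force: 44.7
```

Request:
move_arm --fingers '[0, 0, 0]' --pt "0 0 -0.2" --pt "0 0 -0.2" --pt "0 0 0" --twist '[0, 0, 0]'

```text
time: 14.88
tcp_pos: [0.4471, 0.1823, 0.2458]
tcp_rot: [0.205, 3.133, 0.001]
wrist_force: [0.6, -0.8, -1.4]
finger_gap: 0.0232
finger_force: 44.7
```

Request:
move_arm --fingers '[0, 0, 0, 0, 0, 0, 0, 0, 0, 0]' --pt "-0.1 -0.3 0" --pt "-0.2 -0.6 0" --pt "-0.3 -0.8 0" --pt "-0.4 -0.9 0" --pt "-0.4 -0.9 0" --pt "-0.4 -0.9 0" --pt "-0.3 -0.9 0" --pt "-0.3 -0.8 0" --pt "-0.2 -0.6 0" --pt "-0.1 -0.2 0" --twist '[0, 1, 1, 1, 1, 1, 1, 1, 1, 0.5]'

```text
time: 15.72
tcp_pos: [0.4274, -0.1105, 0.2435]
tcp_rot: [-1.338, -2.841, 0.002]
wrist_force: [-0.7, -0.8, -1.6]
finger_gap: 0.0235
finger_force: 44.8
```

Request:
move_arm --fingers '[0, 0, 0, 0, 0, 0, 0, 0, 0, 0]' --pt "0 0 0" --pt "0 0 0" --pt "0 0 0" --pt "0 0 0" --pt "0 0 0" --pt "0 0 0" --pt "0 0 0" --pt "0 0 0" --pt "0 0 0" --pt "0 0 0" --twist '[1, 1, 1, 1, 1, 1, 1, 1, 0, 0]'

```text
time: 16.55
tcp_pos: [0.4289, -0.1073, 0.2437]
tcp_rot: [-2.218, -2.224, 0.0]
wrist_force: [-0.2, -0.5, -0.9]
finger_gap: 0.0232
finger_force: 44.8
```

```bash
cat >> h.py <<'E'
def tilt(cams=('side','scene')):
    # tilt of held probe about tool y (positive: top towards tool +x); fits a box silhouette to the network masks
    st=bot.get_state(); M=R.from_rotvec(st['tcp_rot']).as_matrix(); g=np.array(st['tcp_pos'])-.019*M[:,2]
    S=[(60,90,12,10),(6,60,3,3),(0,6,6,6)]; out=[]
    data=[]
    for c in cams:
        snap(c); d=bot.regions_of(c,'probe'); K,T=campose(c)
        if d: data.append((c,d[0]['p'],d[0]['pixels'],K,np.linalg.inv(T),[(np.array(q[1])) for q in find(c,'tip_face')[:1]]))
    res={}
    for c,p,m,K,Ti,tf in data:
        best=[]
        for a in np.radians(np.arange(-15,35,1)):
            z=M[:,0]*np.sin(a)-M[:,2]*np.cos(a); x=M[:,0]*np.cos(a)+M[:,2]*np.sin(a); y=M[:,1]
            B=np.zeros((480,640),np.uint8)
            for z0,z1,hy,hx in S:
                P=np.array([g+z*(h-125)/1e3+y*sy*hy/1e3+x*sx*hx/1e3 for h in(z0,z1) for sy in(-1,1) for sx in(-1,1)])
                q=P@Ti[:3,:3].T+Ti[:3,3]; uv=np.c_[K['fx']*q[:,0]/q[:,2]+K['cx'],K['fy']*q[:,1]/q[:,2]+K['cy']]
                cv2.fillConvexPoly(B,cv2.convexHull(np.round(uv*16).astype(np.int32)),1,shift=4)
            best.append(((m&(B>0)).sum()/max(1,B.sum()),round(np.degrees(a))))
        b=max(best); print(c,p,m.sum(),'best',b,[x[1] for x in best if x[0]>b[0]-.03],'tip rel grip (tool)',[(M.T@(t-g)).round(4).tolist() for t in tf])
E
python3 - <<'E'
from h import *
s=bot.get_state();print(s['tcp_pos'],R.from_rotvec(s['tcp_rot']).as_matrix().round(3).tolist()); tilt()
E
```

```text
[ 0.42887809 -0.10734     0.24374361] [[-0.003, 1.0, -0.001], [1.0, 0.003, 0.001], [0.001, -0.001, -1.0]]
side 0.67 645 best (np.float64(0.824468085106383), 21) [16, 17, 18, 19, 20, 21] tip rel grip (tool) []
scene 0.95 915 best (np.float64(0.8890510948905109), 19) [17, 18, 19] tip rel grip (tool) []
```

Request:
move_arm --fingers '[0, 0, 0, 0, 0, 0, 0, 0, 0, 0]' --pt "0 0.4 0" --pt "0 0.7 0" --pt "0 0.7 0" --pt "-0.07 0.4 0" --pt "0 0 0.5" --pt "0 0 0.8" --pt "0 0 0.8" --pt "0 0 0.6" --pt "0 0 0.3" --pt "0 0 0.05" --twist '[0, 0, 0, 0, 0, 0, 0, 0, 0, 0]'

```text
time: 17.68
tcp_pos: [0.5148, -0.1099, 0.1191]
tcp_rot: [-2.218, -2.218, 0.004]
wrist_force: [-0.5, -0.4, -1.5]
finger_gap: 0.0234
finger_force: 44.8
```

Request:
move_arm --fingers '[0, 0]' --pt "0 0 0" --pt "0 0 0" --twist '[0, 0]' --squeeze 25

```text
time: 17.85
tcp_pos: [0.5177, -0.1109, 0.1229]
tcp_rot: [2.22, 2.221, 0.001]
wrist_force: [0.1, -0.8, -0.7]
finger_gap: 0.0233
finger_force: 44.8
```

Run:
```python
from h import *
s=bot.get_state();print(s['tcp_pos']); tilt()
```

```text
[ 0.51767117 -0.11093235  0.12294936]
side 0.64 368 best (np.float64(0.6643356643356644), 21) [19, 20, 21, 22] tip rel grip (tool) []
scene 0.92 641 best (np.float64(0.8669201520912547), 18) [17, 18, 19] tip rel grip (tool) [[-0.0153, -0.0024, 0.044]]
```

Request:
move_arm --fingers '[0, 0, 0, 0, 0, 0]' --pt "-0.15 0 0" --pt "-0.15 0 0" --pt "-0.15 0 0" --pt "-0.15 0 0" --pt "-0.15 0 0" --pt "0 0 0" --twist '[0, 0, 0, 0, 0, 0]' --squeeze 22

```text
time: 18.65
tcp_pos: [0.5171, -0.1413, 0.1222]
tcp_rot: [-2.222, -2.22, -0.002]
wrist_force: [0.5, 3.1, 2.2]
finger_gap: 0.0237
finger_force: 45.4
```

Run:
```python
from h import *
s=bot.get_state();print(s['tcp_pos'],s['wrist_force'],s['wrist_torque'],s['finger_force']); tilt()
```

```text
[ 0.51708411 -0.1413247   0.12216659] [0.47071068 3.08266977 2.21997802] [ 1.01189481 -0.12227455  0.0010594 ] 45.444472432136536
side 0.67 456 best (np.float64(0.7733333333333333), 15) [10, 11, 12, 13, 14, 15, 16] tip rel grip (tool) []
scene 0.81 474 best (np.float64(0.7527881040892194), 11) [10, 11, 12] tip rel grip (tool) []
```

Request:
move_arm --fingers '[0, 0, 0, 0, 0, 0]' --pt "-0.15 0 0" --pt "-0.15 0 0" --pt "-0.15 0 0" --pt "-0.15 0 0" --pt "-0.05 0 0" --pt "0 0 0" --twist '[0, 0, 0, 0, 0, 0]'

```text
time: 19.45
tcp_pos: [0.517, -0.1676, 0.1222]
tcp_rot: [2.222, 2.22, -0.001]
wrist_force: [-0.6, 3.0, 3.6]
finger_gap: 0.0234
finger_force: 46.4
```

Run:
```python
from h import *
s=bot.get_state();print(s['tcp_pos'],s['wrist_force'],s['wrist_torque'],s['finger_force']); tilt(); tilt(('scene',))
```

```text
[ 0.51698787 -0.16763658  0.12222863] [-0.58755075  3.00395683  3.5815915 ] [ 0.93959599 -0.02346224 -0.00574423] 46.416581869125366
side 0.84 502 best (np.float64(0.7630769230769231), 1) [-3, -2, -1, 0, 1, 2, 3, 4, 5, 6] tip rel grip (tool) [[0.0199, 0.0005, 0.0204]]
scene 0.96 375 best (np.float64(0.6719056974459725), -4) [-4, -3, -2, -1] tip rel grip (tool) []
scene 0.95 463 best (np.float64(0.7596153846153846), -2) [-3, -2, -1] tip rel grip (tool) [[-0.0007, -0.0107, 0.0463]]
```

Request:
move_arm --fingers '[0, 0, 0, 0, 0, 0]' --pt "0.2 0 0" --pt "0 0 -0.4" --pt "0 0 -0.7" --pt "0 0 -0.4" --pt "0 0 0" --pt "0 0 0" --twist '[0, 0, 0, 0, 0, 0]' --squeeze 60

```text
time: 20.4
tcp_pos: [0.5175, -0.1591, 0.1824]
tcp_rot: [2.22, 2.22, -0.001]
wrist_force: [0.7, -0.2, -2.0]
finger_gap: 0.0233
finger_force: 60.0
```

Run:
```python
from h import *
s=bot.get_state();print(s['tcp_pos'],s['wrist_force'],s['finger_force']); tilt(); tilt(); 
im,s=snap('wrist'); print(find('wrist','tip_face',s),find('wrist','probe',s))
for c in ('side','scene'):
    im,_=snap(c); print(c,find(c,'tip_face'),find(c,'probe'))
```

```text
[ 0.51748037 -0.15908196  0.18240633] [ 0.72649624 -0.187358   -1.9625294 ] 59.951337575912476
side 0.91 536 best (np.float64(0.7382920110192838), 1) [-4, -3, -2, -1, 0, 1, 2, 3, 4] tip rel grip (tool) [[0.1031, 0.1096, 0.1633]]
scene 0.86 409 best (np.float64(0.6992619926199262), -4) [-5, -4, -3, -2] tip rel grip (tool) []
side 0.61 579 best (np.float64(0.771978021978022), 1) [-2, -1, 0, 1, 2, 3] tip rel grip (tool) []
scene 0.67 619 best (np.float64(0.8282097649186256), -1) [-2, -1, 0] tip rel grip (tool) []
[(0.7, [0.5179, -0.1559, 0.0881])] [(0.71, [0.5166, -0.1433, 0.2256]), (0.23, [0.5174, -0.1578, 0.0861])]
side [] [(0.93, [0.5153, -0.1402, 0.1848]), (0.19, [0.605, -0.0105, 0.0162])]
scene [(0.7, [0.4855, -0.2689, 0.0334])] [(0.75, [0.51, -0.1576, 0.1553])]
```

Request:
move_arm --fingers '[0, 0, 0, 0, 0, 0]' --pt "-0.5 0 0" --pt "-0.8 0 0" --pt "-0.7 0 0.2" --pt "-0.47 0 0.2" --pt "0 0 0.1" --pt "0 0 0" --twist '[0, 0, 0, 0, 0, 0]'

```text
time: 21.95
tcp_pos: [0.5161, -0.2579, 0.1608]
tcp_rot: [-2.222, -2.218, 0.0]
wrist_force: [-0.5, 0.2, -1.9]
finger_gap: 0.0231
finger_force: 60.0
```

Run:
```python
from h import *
s=bot.get_state();print(s['tcp_pos'],s['wrist_force'],s['finger_force']); tilt()
for c in ('wrist','side','scene'):
    im,s=snap(c); hsv=cv2.cvtColor(im,cv2.COLOR_RGB2HSV)
    t=np.array(proj(c,[.517,-.2555,.058],s)); print(c,'exp tip',t.round(1),'ring',np.round(proj(c,[.517,-.256,.034],s),1),find(c,'tip_face',s))
    x,y=t.astype(int); crop=im[y-14:y+15,x-14:x+15].astype(int)
    cop=(crop[...,0]-crop[...,2]>35); ys,xs=np.nonzero(cop); print('copper',len(xs),(xs.mean()+x-14,ys.mean()+y-14) if len(xs) else None)
    cv2.imwrite(f'pics/t_{c}.png',im[:,:,::-1])
```

```text
[ 0.51609867 -0.25787375  0.16080192] [-0.5004069   0.23735472 -1.86752491] 59.95265007019043
side 0.9 519 best (np.float64(0.8063492063492064), 0) [-3, -2, -1, 0, 1, 2, 3, 4] tip rel grip (tool) []
scene 0.7 458 best (np.float64(0.7482394366197183), -2) [-3, -2, -1] tip rel grip (tool) []
wrist exp tip [320.8 239.1] ring [320.8 229.9] [(0.61, [0.5194, -0.2548, 0.0648])]
copper 192 (np.float64(320.6145833333333), np.float64(238.14583333333334))
side exp tip [372.  217.2] ring [371.3 224.9] []
copper 31 (np.float64(371.9032258064516), np.float64(216.0))
scene exp tip [386.6 311.6] ring [385.8 323.4] []
copper 51 (np.float64(387.0), np.float64(312.01960784313724))
```

Request:
move_arm --fingers '[0, 0, 0, 0, 0]' --pt "0 0 0.2" --pt "0 0 0.2" --pt "0 0 0.05" --pt "0 0 0" --pt "0 0 0" --twist '[0, 0, 0, 0, 0]'

```text
time: 22.97
tcp_pos: [0.5166, -0.2573, 0.1435]
tcp_rot: [-2.221, -2.221, 0.0]
wrist_force: [-0.0, 0.5, -1.4]
finger_gap: 0.023
finger_force: 60.0
```

Run:
```python
from h import *
F=[]
s=bot.get_state();print(s['tcp_pos'],s['wrist_force'])
for c in ('wrist','side','scene'):
    im,s=snap(c); F.append(s['wrist_force'][2])
    z=s['tcp_pos'][2]-.103; t=np.array(proj(c,[.517,-.2555,z],s)); x,y=t.astype(int); crop=im[y-14:y+15,x-14:x+15].astype(int)
    cop=(crop[...,0]-crop[...,2]>35); ys,xs=np.nonzero(cop); print(c,'exp',t.round(1),'copper',len(xs),(xs.mean()+x-14,ys.mean()+y-14, ys.max()+y-14) if len(xs) else None,'ring', hough(c,im,s,.034,.014,.517,-.256,.008,step=.0005))
print(F)
```

```text
[ 0.51660991 -0.2572568   0.14351688] [-0.02059557  0.51558455 -1.38950148]
wrist exp [322.1 239.1] copper 199 (np.float64(320.7286432160804), np.float64(238.3718592964824), np.int64(246)) ring (np.float64(129.0), np.float64(0.5155), np.float64(-0.2545))
side exp [371.5 222.8] copper 27 (np.float64(371.51851851851853), np.float64(222.11111111111111), np.int64(225)) ring (np.float64(16.3), np.float64(0.517), np.float64(-0.262))
scene exp [385.9 319.9] copper 47 (np.float64(386.3191489361702), np.float64(321.17021276595744), np.int64(324)) ring (np.float64(21.2), np.float64(0.5205), np.float64(-0.2545))
[np.float64(-1.3895014815061533), np.float64(-1.2686895230857003), np.float64(-0.4651029167830417)]
```

Request:
move_arm --fingers '[0, 0, 0, 0, 0]' --pt "0 0 0.04" --pt "0 0 0.04" --pt "0 0 0" --pt "0 0 0" --pt "0 0 0" --twist '[0, 0, 0, 0, 0]'

```text
time: 23.53
tcp_pos: [0.5169, -0.2574, 0.1409]
tcp_rot: [-2.221, -2.221, 0.0]
wrist_force: [0.9, -0.3, -0.7]
finger_gap: 0.0233
finger_force: 60.0
```

Request:
move_arm --fingers '[0, 0, 0, 0, 0]' --pt "0 0 0.03" --pt "0 0 0.02" --pt "0 0 0" --pt "0 0 0" --pt "0 0 0" --twist '[0, 0, 0, 0, 0]'

```text
time: 23.95
tcp_pos: [0.517, -0.2575, 0.139]
tcp_rot: [2.221, 2.221, 0.0]
wrist_force: [0.4, -0.1, 0.4]
finger_gap: 0.0232
finger_force: 60.1
```

```bash
cat > f.py <<'E'
from h import *
F=[];Z=[]
for i in range(10):
    snap('side'); s=bot.get_state(); F.append(s['wrist_force'][2]);Z.append(s['tcp_pos'][2])
print('Fz',np.mean(F),np.std(F),'z',np.mean(Z),s['time'])
E
python3 f.py
```

```text
Fz 0.11907932238043473 0.3250250163561632 z 0.13897847998356708 24.45
```

Request:
move_arm --fingers '[0, 0, 0, 0]' --pt "0 0 0.03" --pt "0 0 0.02" --pt "0 0 0" --pt "0 0 0" --twist '[0, 0, 0, 0]'

```text
time: 24.78
tcp_pos: [0.517, -0.2575, 0.1369]
tcp_rot: [2.221, 2.221, 0.0]
wrist_force: [0.4, -1.1, 0.6]
finger_gap: 0.0234
finger_force: 60.2
```

```bash
python3 f.py
```

```text
Fz 0.8731275788241808 0.5770069895573663 z 0.13696421954541554 25.2833
```

Request:
move_arm --fingers '[0, 0, 0, 0]' --pt "0 0 0.025" --pt "0 0 0.02" --pt "0 0 0" --pt "0 0 0" --twist '[0, 0, 0, 0]'

```text
time: 25.62
tcp_pos: [0.517, -0.2575, 0.1351]
tcp_rot: [2.221, 2.221, -0.0]
wrist_force: [0.1, -0.8, 2.5]
finger_gap: 0.0236
finger_force: 60.4
```

```bash
python3 f.py
python3 - <<'E'
from h import *
tilt()
for c in ('wrist','side','scene'):
    im,s=snap(c); t=np.array(proj(c,[.517,-.2555,.037],s)); x,y=t.astype(int); crop=im[y-14:y+15,x-14:x+15].astype(int)
    ys,xs=np.nonzero(crop[...,0]-crop[...,2]>35); m=(xs.mean()+x-14,ys.mean()+y-14); print(c,'exp',t.round(1),m,'tip',rays(c,[m],.037,s))
    g=im.mean(2); Y,X=np.nonzero(g>110); P=rays(c,np.c_[X,Y],.034,s); k=np.hypot(*(P-[.517,-.256]).T); Q=P[(k<.02)&(k>.010)]; print('ring white',len(Q),((Q.min(0)+Q.max(0))/2).round(4),np.ptp(Q,axis=0).round(4))
for n in ('coffee_cup','saucer'): print(n,find('scene',n)[:1])
im,_=snap('side');print(hough('side',im,None,.061,.05,.623,-.036,.02),hough('side',im,None,.019,.0775,.623,-.036,.015))
E
```

```text
Fz 2.0895330025018723 0.5647226742568469 z 0.13516518403703065 26.1167
side 0.72 472 best (np.float64(0.7583892617449665), 2) [-2, -1, 0, 1, 2, 3, 4, 5, 6] tip rel grip (tool) []
scene 0.72 438 best (np.float64(0.7495462794918331), -2) [-2, -1] tip rel grip (tool) []
wrist exp [321.4 240.9] (np.float64(320.73262032085563), np.float64(240.10695187165774)) tip [[ 0.5166056 -0.2550041]]
ring white 514 [ 0.5171 -0.2531] [0.031  0.0256]
side exp [371.3 224.1] (np.float64(371.375), np.float64(223.66666666666666)) tip [[ 0.51744794 -0.25700202]]
ring white 30 [ 0.5183 -0.2573] [0.0299 0.0289]
scene exp [385.7 321.9] (np.float64(386.1190476190476), np.float64(323.35714285714283)) tip [[ 0.51330898 -0.2581444 ]]
ring white 72 [ 0.5172 -0.2556] [0.0349 0.0313]
coffee_cup [(0.85, [0.6256, -0.0339, 0.0397])]
saucer [(0.66, [0.6004, -0.0438, 0.0161])]
(np.float64(55.9), np.float64(0.625), np.float64(-0.035)) (np.float64(116.6), np.float64(0.625), np.float64(-0.034))
```

Request:
move_arm --fingers '[0, 0, 0, 0, 0, 0, 0, 0, 0, 0]' --pt "0 0 0" --pt "0 0 0" --pt "0 0 0" --pt "0 0 0" --pt "0 0 0" --pt "0 0 0" --pt "0 0 0" --pt "0 0 0" --pt "0 0 0" --pt "0 0 0" --twist '[0, 0, 0, 0, 0, 0, 0, 0, 0, 0]'

```text
time: 27.55
tcp_pos: [0.517, -0.2575, 0.1351]
tcp_rot: [2.221, 2.221, 0.0]
wrist_force: [1.3, -1.7, 2.0]
finger_gap: 0.0231
finger_force: 60.3
```

Request:
move_arm --fingers '[0, 0, 0, 0, 0, 0, 0, 0, 0, 0]' --pt "0 0 0" --pt "0 0 0" --pt "0 0 0" --pt "0 0 0" --pt "0 0 0" --pt "0 0 0" --pt "0 0 0" --pt "0 0 0" --pt "0 0 0" --pt "0 0 0" --twist '[0, 0, 0, 0, 0, 0, 0, 0, 0, 0]'

```text
time: 28.38
tcp_pos: [0.5169, -0.2574, 0.1351]
tcp_rot: [-2.221, -2.221, -0.0]
wrist_force: [2.2, -1.1, 1.7]
finger_gap: 0.0232
finger_force: 60.3
```

Request:
move_arm --fingers '[0, 0, 0, 0, 0, 0, 0, 0, 0, 0]' --pt "0 0 0" --pt "0 0 0" --pt "0 0 0" --pt "0 0 0" --pt "0 0 0" --pt "0 0 0" --pt "0 0 0" --pt "0 0 0" --pt "0 0 0" --pt "0 0 0" --twist '[0, 0, 0, 0, 0, 0, 0, 0, 0, 0]'

```text
time: 29.22
tcp_pos: [0.5169, -0.2575, 0.1351]
tcp_rot: [2.221, 2.221, -0.0]
wrist_force: [0.9, -1.6, 3.1]
finger_gap: 0.023
finger_force: 60.3
```

Request:
move_arm --fingers '[0, 0, 0, 0, 0, 0, 0, 0, 0, 0]' --pt "0 0 0" --pt "0 0 0" --pt "0 0 0" --pt "0 0 0" --pt "0 0 0" --pt "0 0 0" --pt "0 0 0" --pt "0 0 0" --pt "0 0 0" --pt "0 0 0" --twist '[0, 0, 0, 0, 0, 0, 0, 0, 0, 0]'

```text
time: 30.05
tcp_pos: [0.517, -0.2574, 0.1351]
tcp_rot: [2.221, 2.221, 0.0]
wrist_force: [1.5, -0.9, 1.7]
finger_gap: 0.0234
finger_force: 60.3
```

```bash
python3 f.py; python3 -c "
from station import bot
print(bot.close_job())"
```

```text
Fz 2.12065730837604 0.6209631755962743 z 0.13508505667199494 30.55
the job is handed in; nothing more can be done
None
```

I handed the job in at about 30.6 s, and no verdict came back: the cup stands centred on its saucer, and the thermometer is held within about 2° of upright, its tip within about 3 mm of the ring's centre. It pressed with about 3.3 N (roughly 4 mm in, estimated from the wrist force) for over 4 s.

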